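Spring-gauge reading on a fired clay test disc

TASK

Seat the round clay test disc, marked face up, flat in the round pocket of the plywood test nest and let go of it; then take the spring gauge out of its stand and hold it upright with its foot inside the ring drawn on the disc, pressing gently so that the plunger goes about half way in (the dark line on the plunger reaches the mouth of the barrel) and never all the way. Finish while holding the gauge there, steady, still pressing; leave the square piece and the other things on the table where they are.

Things in the scene. Friction and masses are not known exactly. Their poses are not given: they have to be found in the camera images.
- nest: Plywood plate 90 x 165 x 14 mm, fixed to the table, lying flat, with two pockets 6 mm deep in its top. Origin: centre of its underside; x along the 90 mm side, y along the 165 mm side, z up.
- round_pocket (a point): Centre of the floor of the nest's round pocket (63 mm diameter, 6 mm deep, floor 8 mm above the table), 40 mm from the nest's centre towards the nest's +y.
- square_pocket (a point): Centre of the floor of the nest's square pocket (55 mm square, 6 mm deep), 40 mm from the nest's centre towards the nest's -y; it stays empty.
- disc: Round fired-clay test disc, 60 mm diameter, 20 mm thick, about 0.1 kg, loose, lying flat on the table. Origin: centre of its underside, z up through the marked face. Seated in the pocket, its top is 28 mm above the table and 14 mm of its rim stands clear of the nest.
- mark (a point): Centre of the marked spot on the disc's top face: a thin dark ring of 16 mm diameter with a dot, 12 mm off the disc's centre (along the disc's own +x).
- square_piece: Square fired-clay piece 52 x 52 x 20 mm, loose on the table; leave alone. Origin: centre of its underside.
- stand: Aluminium stand fixed to the table: an upright tube 36 mm in diameter and 80 mm high with a 21 mm bore, on a round foot 68 mm wide. Origin: centre of its underside.
- gauge: Round spring gauge, 136 mm long, 0.15 kg, upright in the stand, foot down. Origin: on its axis at the foot with the plunger fully out, 10 mm above the table in the stand; z up its axis. Plunger 6 mm wide, z 0 to 22 mm; barrel 16 wide, to 70; shoulder 28 wide, to 76, resting on the stand's rim; ribbed grip 24 wide, to 130; cap to 136. Lift 75 mm or more to clear the stand.
- foot (a point): The flat foot (6 mm diameter) of the gauge's plunger, moving with the plunger.
- plunger (a joint): How far the plunger is pushed into the barrel: 0 = fully out, 0.012 m = bottomed. Spring: 1.6 N to start it, 4 N half way at 0.006 (dark line at the barrel's mouth), 6.4 N at the end.
- wood_wedge: Brown wooden wedge 55 x 46 x 22 mm, loose, leave alone. Origin: centre of its underside.
- sanding_block: Dark sanding block 53 x 87 x 28 mm, loose, leave alone. Origin: centre of its underside.
- slip_brush: Brush with a wooden handle, 125 x 76 x 13 mm, loose, leave alone. Origin: centre of its underside.
Things that resemble listed ones, but are neither listed nor needed, are in the scene too. Several things look just like the stand: the one meant starts farthest from the robot's base.

How it is judged (in metres and radians):
On the way, in this order (a step that is already met when the one before it is completed fails the run):
1. the disc lies flat in the round pocket, released (horizontal distance between disc and round_pocket below 0.004 m and z of disc in the frame of nest below 0.01 m and angle between disc's own z axis and vertical below 0.05 rad and contact force between the fingers and disc below 0.1 N), for 0.2 s.
2. the gauge is held in the fingers, clear of the stand (contact force between the fingers and gauge above 1 N and contact force between gauge and stand below 0.1 N and z of gauge in the frame of stand above 0.03 m), for 0.2 s.
At the end, for the whole second after the job is handed in: Disc flat (0.05 rad) in the round pocket, within 4 mm of its centre, underside below 10 mm. Fingers, off the disc, hold the gauge upright (0.12 rad), still (10 mm/s), off the nest, foot on the disc with 1 to 10 N within 5 mm of the mark, plunger in 3 to 9 mm (all of step 1 and horizontal distance between foot and mark below 0.005 m and angle between gauge's own z axis and vertical below 0.12 rad and height (world z) of gauge above 0.01 m and value of joint plunger between 0.003 and 0.009 m and contact force between gauge and disc between 1 and 10 N and contact force between the fingers and gauge above 1 N and contact force between gauge and nest below 0.1 N and linear speed of gauge below 0.01 m/s); the arm keeps its last pose, push and grip.
It fails at once if the gauge's plunger is pushed all the way in (value of joint plunger above 0.0115 m).
It fails at once if the gauge strikes the disc hard (contact force between gauge and disc above 15 N).
It fails at once if another thing on the table is displaced (distance of any of square_piece, wood_wedge, sanding_block, slip_brush from where it was at the start of the episode above 0.02 m).
It also fails if it takes over 48 s, if anything falls off the work surface, if the arm or the gripper's body presses on something with over 40 N, if the wrist force passes 120 N, or if a joint passes its speed limit or range.

ROBOT

A 7-joint arm with a two-finger parallel gripper is mounted at the origin on a cart in front of the work surface, level with it; the furniture and walls round the work are solid. World frame = base frame: x ahead of the robot, y to its left, z up, the work surface at z = 0. Lengths are in m, angles in degrees, forces in N, time in s.
With the tool pointing down it reaches from about 0.35 to 0.775 m from the base axis. Payload 3.1 kg.
Tool frame: the origin (TCP) lies midway between the tips of the shut fingers; the grasp point (between the pads) lies arm.pinch_z behind it (arm.pinch_z is the distance from the TCP to the grasp point, in m); z points along the fingers, y is the line along which they close (so a half turn about z gives the same grasp; the last joint's range is limited). The gripper opens to 85 mm and grips with 20 to 120 N. Pads are 22 mm wide; open, the fingers measure 114 mm over their backs; the gripper's body (76 mm by 85 mm) begins 54 mm behind the grasp point. The pads swing forward as they close: fully open they stand 13 mm farther back than shut.
Start: joints at [73.241, 17.813, 0.802, 86.603, -0.252, 75.585, -1.558], TCP at [0.137, -0.533, 0.231] pointing down, gripper open.
Joint ranges: [-154.91, 154.91], [-16.99, 109.72], [-72.82, 74.43], [7.12, 147.25], [-82.49, 262.49], [11.32, 116.49], [-174.64, 174.64]. Speed limits (degrees/s): [159.86, 159.86, 180, 180, 180, 180, 180].

INTERFACE

Orientations are given as [roll, pitch, yaw] about the fixed x, y, z axes, in that order (R = Rz(yaw) Ry(pitch) Rx(roll)).
In Python, from plant import arm gives the robot as it stands.
- The arm moves only by the tool step_arm, never from a script. Its arguments are lists of equal length, an entry for each row: "angular": the turn, a rotation vector about the tool's x, y, z in rad, a list of three; "xyz": the shift along the tool's x, y, z in m, a list of three; "grip": the opening, from -1 (shut) to 1 (fully open). A call has 1 to 10 rows; each row is the pose to reach, as a shift and turn from the pose commanded when the call began, along the tool's axes at that moment; what a row does not reach only later rows make up. A row lasts 1/8 s, in which the tool goes at most 62.5 mm and 10.7 degrees, less where a joint would pass 70% of its speed; a pose out of reach is approached as far as the arm can. A call with a gripper value outside its range is refused whole. The fingers move at their own pace and stop on an object; "squeeze" is the grip in N (left out, the last holds). Time passes only in rows, so rows that repeat a pose let the fingers close. It gives the time, the measured TCP pose, the force, the opening and the grip force at its end, in the units of the state.
- arm.get_state(): the state, without advancing time (a new reading comes with each control period).
- arm.capture(name): name is "scene" or "side" or "wrist"; returns the picture (384x512x3 uint8, blue, green, red); there is no depth.
- arm.camera_model(name): a dict with "intrinsics" (3x3 intrinsics, pixels), "T" (4x4, takes a point from camera to world coordinates); the wrist camera has in their place "T_tool_cam" (4x4, takes a point from camera to tool coordinates, whose origin is the TCP and whose axes are the flange's). Camera axes: x right, y up, looking along -z (the intrinsics and any distortion apply to the point x, -y, -z); pixel columns grow to the right and rows downward; lengths in m; the calibration is good to about 2 mm. A picture is of the moment at which its call begins: read the wrist's pose just before it. camera_model takes no time and is no camera call.
- arm.close_job(): hands the job in; it is judged then, once.
The state is a dict: "t": time; "q": joint angles; "qd": joint speeds; "effort": joint torques, N m; "tcp_pos": TCP position; "ee_rot": TCP orientation; "contact_force": force on the tool from outside, world axes, zero at the start; "ft_torque": the same for the moment, N m; "grip_width": opening from 0.0 (shut) to 1.0 (fully open); "grip_force": force on a finger pad.
Only numpy, scipy, OpenCV 4.12 (cv2) and the standard library are available. Lean on these libraries where they do the work, as an engineer would, in place of code of your own. Each camera call takes 0.05 s, during which the arm holds its last target. There are 200 camera calls.

## Working session

There is one attempt and no reset: what is moved stays moved. The work goes in short steps, Python scripts to look and compute and a tool call to move; the robot and the scene stay as the last step left them, time stands still between calls to the robot, and variables do not carry over. Pictures are saved under pics/ and viewed, at most 10 in all, crops included, and the job is handed in when it is done.

Besides the shell and the picture viewer there is one more tool, called as name(argument=value, ...) on one line, values as JSON. step_arm: Moves the arm, as the interface text tells. Its arguments: {"type":"object","properties":{"angular":{"type":"array","items":{"type":"array","items":{"type":"number"}}},"xyz":{"type":"array","items":{"type":"array","items":{"type":"number"}}},"grip":{"type":"array","items":{"type":"number"}},"squeeze":{"type":"number"}},"required":["angular","xyz","grip"]}

```bash
ls; mkdir -p pics
python3 - <<'E'
from plant import arm
import cv2
print(arm.get_state(), arm.pinch_z)
for n in("scene","side"):
    cv2.imwrite(f"pics/{n}0.png",arm.capture(n)); m=arm.camera_model(n); print(m)
print(arm.camera_model("wrist"))
E
```

```text
pics
{'t': 0.0, 'q': array([73.24149518, 17.86093368,  0.80217054, 86.69337268, -0.25463951,
       75.58335867, -1.5572689 ]), 'qd': array([ 0.03702187, -0.08117838,  0.05863362, -0.0318855 ,  0.0445704 ,
       -0.00293526, -0.02570581]), 'effort': array([-1.04538245e-05, -3.79913270e+01,  1.45960869e-01, -2.30586344e+01,
        1.20983491e-02,  1.38165292e-02,  1.91232203e-05]), 'tcp_pos': array([ 0.13633311, -0.53207569,  0.23020634]), 'ee_rot': array([-1.79864149e+02,  3.24766861e-03,  1.43737436e+01]), 'contact_force': array([ 0.83457777, -0.28465044,  0.13254841]), 'ft_torque': array([0.00649588, 0.01197362, 0.02536942]), 'grip_force': 0.0, 'grip_width': 1.0007915991936374} 0.0187
{'intrinsics': array([[493.72557047,   0.        , 250.2168204 ],
       [  0.        , 493.72557047, 197.97579465],
       [  0.        ,   0.        ,   1.        ]]), 'T': array([[-0.7552558 ,  0.42626967, -0.49787834, -0.21529516],
       [-0.6551108 , -0.46724374,  0.59372816,  0.82894549],
       [ 0.02045777,  0.77458212,  0.63214241,  0.88907358],
       [ 0.        ,  0.        ,  0.       
[... 265 characters left out ...]
.1274232 , -0.39052807,  0.91172976,  1.08583687],
       [ 0.00948342,  0.91870113,  0.39483958,  0.4917835 ],
       [ 0.        ,  0.        ,  0.        ,  1.        ]])}
{'intrinsics': array([[295.56589957,   0.        , 258.96205723],
       [  0.        , 295.56589957, 190.16635521],
       [  0.        ,   0.        ,   1.        ]]), 'T_tool_cam': array([[-1.51183748e-04,  9.56408034e-01,  2.92033643e-01,
         7.48248792e-02],
       [ 9.99999981e-01,  1.79669302e-04, -7.07227357e-05,
         3.81714407e-05],
       [-1.20109273e-04,  2.92033627e-01, -9.56408044e-01,
        -1.43030521e-01],
       [ 0.00000000e+00,  0.00000000e+00,  0.00000000e+00,
         1.00000000e+00]])}
```

View pics/scene0.png

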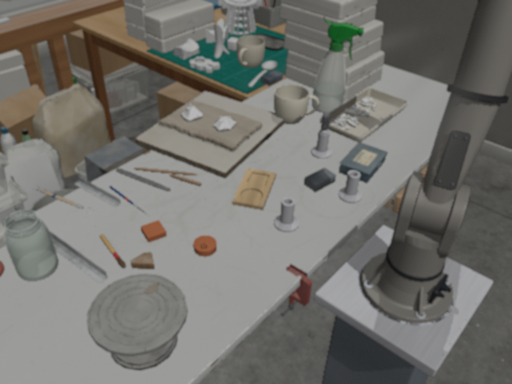

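View pics/side0.png

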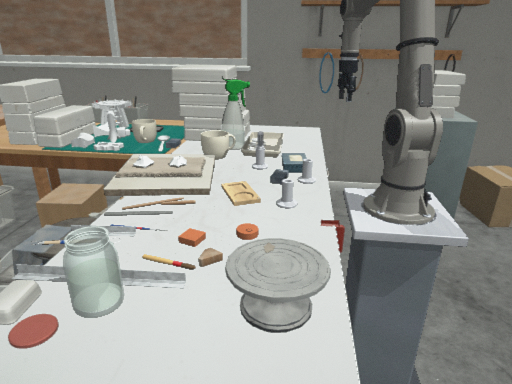

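The scene view shows the orange disc at about (205,245), the nest at (255,188), the square piece at (153,230), and stands at (288,213), (352,185) and (322,143). The last is taller and farthest, so it holds the gauge. I'll enlarge these and compute rough positions.

```bash
cat > h.py <<'E'
from plant import arm
import numpy as np, cv2
from scipy.spatial.transform import Rotation as R
def T_of(name, st=None):
    m=arm.camera_model(name)
    if name!="wrist": return m["intrinsics"],m["T"]
    st=st or arm.get_state()
    T=np.eye(4);T[:3,:3]=R.from_euler('xyz',st['ee_rot'],degrees=True).as_matrix();T[:3,3]=st['tcp_pos']
    return m["intrinsics"],T@m["T_tool_cam"]
def px(K,T,uv,z):
    uv=np.atleast_2d(uv).astype(float)
    d=np.c_[(uv[:,0]-K[0,2])/K[0,0],-(uv[:,1]-K[1,2])/K[1,1],-np.ones(len(uv))]@T[:3,:3].T
    o=T[:3,3]
    return o+d*((z-o[2])/d[:,2])[:,None]
def proj(K,T,p):
    c=(np.atleast_2d(p)-T[:3,3])@T[:3,:3]
    return np.c_[K[0,2]+K[0,0]*c[:,0]/-c[:,2],K[1,2]+K[1,1]*c[:,1]/c[:,2]]
E
python3 - <<'E'
from h import *
K,T=T_of("scene")
for n,uv,z in[("disc",(205,243),.02),("nest",(255,187),.014),("square",(153,230),.02),("st1",(288,203),.08),("st2",(352,175),.08),("gauge",(324,128),.146),("wedge",(143,260),.02),("block",(320,179),.028)]:
    p=px(K,T,uv,z)[0];print(n,p.round(3),np.hypot(*p[:2]).round(3))
i=cv2.imread("pics/scene0.png")[120:280,120:390]
cv2.imwrite("pics/c1.png",cv2.resize(i,None,fx=2.96,fy=2.96,interpolation=cv2.INTER_CUBIC))
E
```

```text
disc [0.436 0.223 0.02 ] 0.49
nest [ 0.497 -0.04   0.014] 0.498
square [0.568 0.279 0.02 ] 0.633
st1 [0.337 0.019 0.08 ] 0.337
st2 [ 0.28  -0.197  0.08 ] 0.342
gauge [ 0.422 -0.255  0.146] 0.493
wedge [0.505 0.364 0.02 ] 0.622
block [ 0.37  -0.183  0.028] 0.413
```

View pics/c1.png

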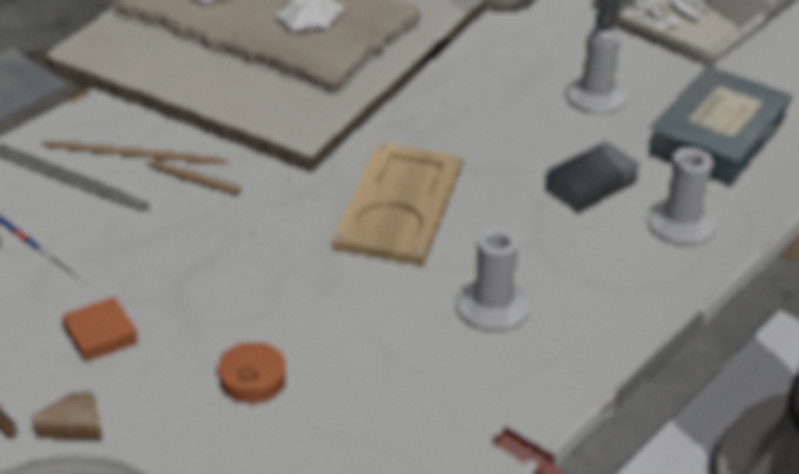

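The round pocket is at the disc end of the nest, and the mark is visible on the disc. I'll move the wrist camera over the work.

step_arm(angular=[[0,0,0],[0,0,0],[0,0,0],[0,0,0],[0,0,0],[0,0,0],[0,0,0],[0,0,0],[0,0,0],[0,0,0]], xyz=[[0.03,-0.02,-0.03],[0.08,-0.05,-0.05],[0.13,-0.09,-0.06],[0.18,-0.13,-0.06],[0.23,-0.17,-0.06],[0.28,-0.21,-0.06],[0.33,-0.25,-0.06],[0.37,-0.28,-0.06],[0.4,-0.295,-0.06],[0.4,-0.295,-0.06]], grip=[1,1,1,1,1,1,1,1,1,1])

```text
t: 1.35
tcp_pos: [0.4521, -0.1445, 0.2907]
ee_rot: [-179.9, -0.0, 14.8]
contact_force: [0.1, -0.5, -0.5]
grip_width: 0.999
grip_force: 0.0
```

Run:
```python
from h import *
s=arm.get_state();print(s['t'],s['tcp_pos'],s['ee_rot'],s['q'])
im=arm.capture("wrist");cv2.imwrite("pics/w1.png",im);np.savez("w1.npz",p=s['tcp_pos'],r=s['ee_rot'])
cv2.imwrite("pics/w1b.png",cv2.resize(im,(800,600),interpolation=cv2.INTER_CUBIC))
```

```text
1.35 [ 0.45208217 -0.14450952  0.29073649] [-1.79889609e+02 -1.05063998e-02  1.47666825e+01] [ 36.07431813   8.69669767 -23.37572447  90.51910882   3.37341005
  81.54492371 -62.7934212 ]
```

View pics/w1b.png

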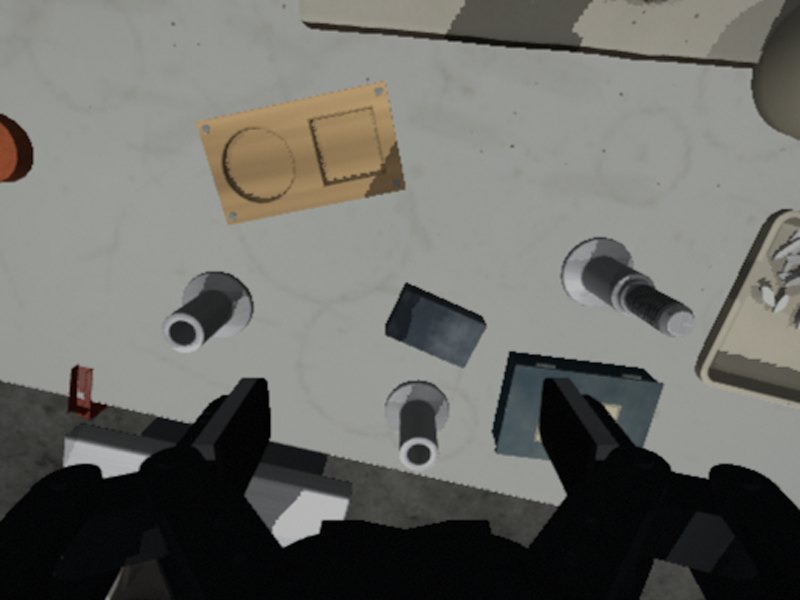

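The wrist view shows the nest with corners near (199,123), (384,83), (405,188), (229,223) and the round pocket on the left at (259,164). The gauge cap is at (681,322), its stand's foot at (598,272), and the disc edge at far left.

Run:
```python
from h import *
d=np.load("w1.npz");K,T=T_of("wrist",dict(tcp_pos=d['p'],ee_rot=d['r']))
f=.64
c=px(K,T,np.array([(199,123),(384,83),(405,188),(229,223)])*f,.014)
print("nest",c.round(4),c.mean(0).round(4),np.linalg.norm(np.diff(c,axis=0),axis=1))
y=(c[0]+c[3]-c[1]-c[2])/2;y/=np.linalg.norm(y);print("pocket",(c.mean(0)+.04*y).round(4),"yaw of y",np.degrees(np.arctan2(y[1],y[0])))
# pocket rim ellipse (top edge)
print("pocket rim",px(K,T,np.array([(259,164)])*f,.013))
print("cap",px(K,T,np.array([(681,322)])*f,.146),"stand foot",px(K,T,np.array([(598,272)])*f,.005),"shoulder",px(K,T,np.array([(637,286)])*f,.085))
```

```text
nest [[ 0.5058  0.0515  0.014 ]
 [ 0.5763 -0.0936  0.014 ]
 [ 0.4983 -0.1322  0.014 ]
 [ 0.4277  0.0142  0.014 ]] [ 0.502 -0.04   0.014] [0.1612593  0.08703243 0.16252849]
pocket [ 0.4846 -0.004   0.014 ] yaw of y 115.82820753271011
pocket rim [[ 0.48548668 -0.0033064   0.013     ]]
cap [[ 0.46948392 -0.32879724  0.146     ]] stand foot [[ 0.46911181 -0.33033179  0.005     ]] shoulder [[ 0.47667898 -0.3258723   0.085     ]]
```

step_arm(angular=[[0,0,0],[0,0,0],[0,0,0],[0,0,0],[0,0,0],[0,0,0],[0,0,0],[0,0,0],[0,0,0]], xyz=[[0.0,-0.04,0.02],[0.0,-0.09,0.04],[0.0,-0.14,0.06],[0.0,-0.19,0.08],[0.0,-0.24,0.09],[0.0,-0.29,0.1],[0.0,-0.33,0.11],[0.0,-0.35,0.12],[0.0,-0.35,0.12]], grip=[1,1,1,1,1,1,1,1,1])

```text
t: 2.52
tcp_pos: [0.363, 0.1906, 0.1706]
ee_rot: [179.9, 0.1, 14.4]
contact_force: [0.5, -0.7, -0.2]
grip_width: 1.003
grip_force: 0.0
```

Run:
```python
from h import *
s=arm.get_state();print(s['t'],s['tcp_pos'],s['ee_rot'],s['q'])
im=arm.capture("wrist");cv2.imwrite("pics/w2.png",im);np.savez("w2.npz",p=s['tcp_pos'],r=s['ee_rot'])
hsv=cv2.cvtColor(im,cv2.COLOR_BGR2HSV)
m=((hsv[...,0]<14)&(hsv[...,1]>120)&(hsv[...,2]>60)).astype(np.uint8)
n,l,st,ce=cv2.connectedComponentsWithStats(m);K,T=T_of("wrist",s)
for i in range(1,n):
    if st[i,4]>150: print(st[i],ce[i],px(K,T,ce[i],.015)[0].round(4))
cv2.imwrite("pics/w2b.png",cv2.resize(im,(800,600),interpolation=cv2.INTER_CUBIC))
```

```text
2.525 [0.36302652 0.19058226 0.17062392] [1.79947493e+02 1.21044461e-01 1.44420881e+01] [   9.92246159    7.31753408  -43.19403388  110.79083419    5.57392496
   64.09961653 -111.04816349]
[ 211   57   62   66 3114] [241.97270392  89.53179191] [0.4404 0.2271 0.015 ]
```

View pics/w2b.png

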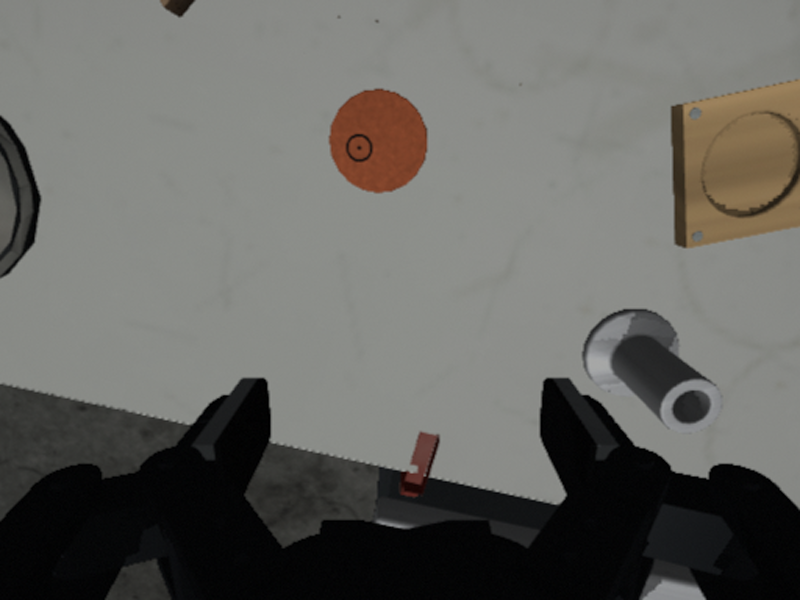

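The disc is centred at about (378,140) in the enlarged view with the mark at (359,148), and nothing is near it. Next I'll compute the approach.

```bash
cat >> h.py <<'E'
def disc(im,K,T,z=.02):
    hsv=cv2.cvtColor(im,cv2.COLOR_BGR2HSV)
    m=((hsv[...,0]<14)&(hsv[...,1]>120)&(hsv[...,2]>60)).astype(np.uint8)
    c=max(cv2.findContours(m,cv2.RETR_EXTERNAL,cv2.CHAIN_APPROX_NONE)[0],key=cv2.contourArea)
    p=px(K,T,c[:,0,:]+.0,z)[:,:2].astype(np.float32)
    (x,y),r=cv2.minEnclosingCircle(p); e=cv2.fitEllipse(p*1000)
    return np.array([x,y]),r,np.array(e[0])/1000,e[1]
def delta(s,tgt):  # shift in tool axes from measured pose to world target
    return R.from_euler('xyz',s['ee_rot'],degrees=True).as_matrix().T@(np.array(tgt)-s['tcp_pos'])
E
python3 - <<'E'
from h import *
d=np.load("w2.npz");s=dict(tcp_pos=d['p'],ee_rot=d['r']);K,T=T_of("wrist",s);im=cv2.imread("pics/w2.png")
r=disc(im,K,T);print(r, delta(s,[*r[2],.02]))
E
```

```text
(array([0.43928361, 0.22661774]), 0.029391540214419365, array([0.43934311, 0.22672816]), (57.21835708618164, 57.52422332763672)) [ 0.08323786 -0.01610811  0.15043371]
```

step_arm(angular=[[0,0,0],[0,0,0],[0,0,0],[0,0,0],[0,0,0],[0,0,0],[0,0,0],[0,0,0],[0,0,0],[0,0,0]], xyz=[[0.04,-0.008,0.02],[0.083,-0.016,0.06],[0.083,-0.016,0.1],[0.083,-0.016,0.13],[0.083,-0.016,0.15],[0.083,-0.016,0.16],[0.083,-0.016,0.165],[0.083,-0.016,0.165],[0.083,-0.016,0.165],[0.083,-0.016,0.165]], grip=[1,1,1,1,1,1,1,0.2,0.2,0.2], squeeze=25)

```text
t: 3.82
tcp_pos: [0.4412, 0.2275, 0.0074]
ee_rot: [180.0, -0.1, 14.4]
contact_force: [-0.5, -1.5, 5.8]
grip_width: 0.687
grip_force: 26.8
```

Run:
```python
from h import *
s=arm.get_state();print(s['t'],s['tcp_pos'],s['ee_rot'],s['grip_width'],s['grip_force'],s['contact_force'])
```

```text
3.825 [0.44115339 0.22746033 0.00736713] [ 1.79968971e+02 -1.04720538e-01  1.43662173e+01] 0.6870675552009374 26.808710396289825 [-0.54693767 -1.49108632  5.84580298]
```

step_arm(angular=[[0,0,0],[0,0,0],[0,0,0],[0,0,0],[0,0,0],[0,0,0],[0,0,0],[0,0,0],[0,0,0],[0,0,0]], xyz=[[0,0,0],[0,0,0],[0,0,-0.02],[0,0,-0.06],[-0.02,0,-0.1],[-0.05,0,-0.14],[-0.08,0,-0.16],[-0.08,0,-0.16],[-0.08,0,-0.16],[-0.08,0,-0.16]], grip=[1,1,1,1,1,1,1,1,1,1])

```text
t: 5.08
tcp_pos: [0.3631, 0.2074, 0.1655]
ee_rot: [-180.0, 0.1, 14.3]
contact_force: [-0.4, -0.2, -0.8]
grip_width: 1.002
grip_force: 0.0
```

Run:
```python
from h import *
s=arm.get_state();print(s['t'],s['tcp_pos'],s['ee_rot'])
im=arm.capture("wrist");cv2.imwrite("pics/w3.png",im);np.savez("w3.npz",p=s['tcp_pos'],r=s['ee_rot'])
K,T=T_of("wrist",s);r=disc(im,K,T);print(r, delta(s,[*r[2],.02]))
g=np.array([.44115,.22746,.00737]);print("grip tcp", delta(s,g))
```

```text
5.075 [0.3630606  0.20737502 0.16549516] [-1.79965007e+02  8.67806215e-02  1.43467652e+01]
(array([0.43941119, 0.22694604]), 0.02922939509153366, array([0.43940662, 0.22689572]), (57.2299690246582, 57.47206497192383)) [7.90223828e-02 9.46282953e-05 1.45375610e-01]
grip tcp [ 8.08703470e-02 -1.23478463e-05  1.58002893e-01]
```

step_arm(angular=[[0,0,0],[0,0,0],[0,0,0],[0,0,0],[0,0,0],[0,0,0],[0,0,0],[0,0,0],[0,0,0],[0,0,0]], xyz=[[0.04,0,0.02],[0.079,0,0.06],[0.079,0,0.1],[0.079,0,0.13],[0.079,0,0.15],[0.079,0,0.16],[0.079,0,0.163],[0.079,0,0.163],[0.079,0,0.163],[0.079,0,0.163]], grip=[1,1,1,1,1,1,1,0.2,0.2,0.2], squeeze=40)

```text
t: 6.38
tcp_pos: [0.4402, 0.2277, 0.0045]
ee_rot: [-180.0, -0.1, 14.4]
contact_force: [-0.5, -1.0, 6.0]
grip_width: 0.684
grip_force: 43.0
```

Run:
```python
from h import *
s=arm.get_state();print(s['t'],s['tcp_pos'],s['ee_rot'],s['grip_width'],s['grip_force'],s['contact_force'])
d=np.load("w3.npz");print(delta(dict(tcp_pos=d['p'],ee_rot=d['r']),s['tcp_pos']))
```

```text
6.375 [0.44021555 0.22766492 0.00446415] [-1.79989589e+02 -1.30991829e-01  1.43682925e+01] 0.6841521870619385 43.04333209991455 [-0.51147429 -1.04419004  5.9610919 ]
[ 0.08002022 -0.00044065  0.1609103 ]
```

step_arm(angular=[[0,0,0],[0,0,0],[0,0,0],[0,0,0],[0,0,0],[0,0,0],[0,0,0],[0,0,0],[0,0,0],[0,0,0]], xyz=[[0,0,-0.02],[0,0,-0.06],[0,0.02,-0.11],[-0.02,0.06,-0.15],[-0.04,0.11,-0.161],[-0.06,0.16,-0.161],[-0.08,0.2,-0.161],[-0.093,0.235,-0.161],[-0.093,0.235,-0.161],[-0.093,0.235,-0.161]], grip=[0.2,0.2,0.2,0.2,0.2,0.2,0.2,0.2,0.2,0.2])

```text
t: 7.62
tcp_pos: [0.4075, -0.0229, 0.1643]
ee_rot: [-180.0, -0.0, 14.4]
contact_force: [-0.7, 0.5, -1.8]
grip_width: 0.68
grip_force: 43.5
```

Run:
```python
from h import *
s=arm.get_state();print(s['t'],s['tcp_pos'],s['ee_rot'],s['grip_width'],s['grip_force'])
im=arm.capture("wrist");cv2.imwrite("pics/w4.png",im);np.savez("w4.npz",p=s['tcp_pos'],r=s['ee_rot'])
print(im.shape)
cv2.imwrite("pics/w4b.png",cv2.resize(im[10:202,130:386],(800,600),interpolation=cv2.INTER_CUBIC))
```

```text
7.625 [ 0.40749101 -0.02289478  0.16428584] [-1.79977123e+02 -1.67102241e-02  1.43894821e+01] 0.680334858512948 43.46507012844086
(384, 512, 3)
```

View pics/w4b.png

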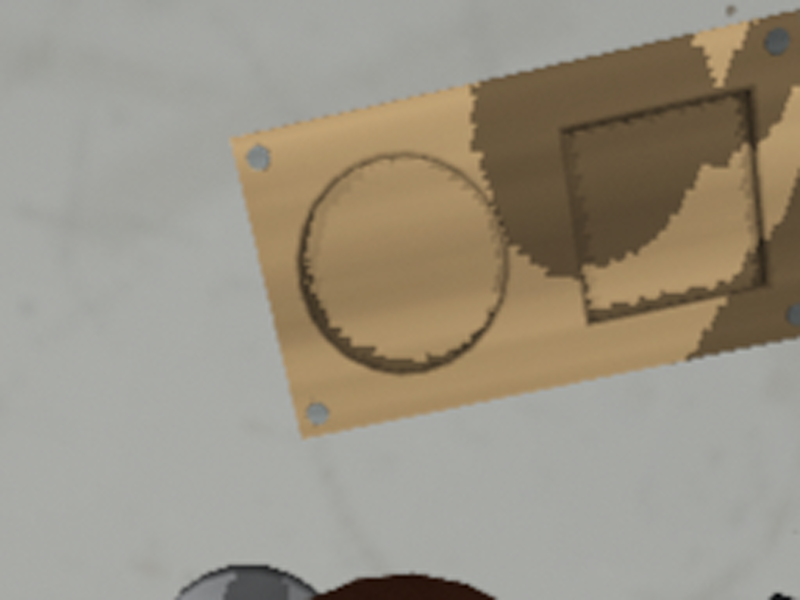

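The crop shows the pocket rim with left 298, right 508, top 152 and bottom 375, and the nest's end edge runs from (232,140) to (303,437).

Run:
```python
from h import *
d=np.load("w4.npz");s=dict(tcp_pos=d['p'],ee_rot=d['r']);K,T=T_of("wrist",s)
f=lambda a:np.array(a)*.32+[130,10]
p=px(K,T,f([(298,258),(508,258),(402,152),(405,375)]),.014)
print(p.round(4));c=np.array([*( (p[0]+p[1]+p[2]+p[3])/4)[:2],0])
print(np.linalg.norm(p[0]-p[1]),np.linalg.norm(p[2]-p[3]),"c",c)
e=px(K,T,f([(232,138),(303,438)]),.014);a=e[1]-e[0];L=np.linalg.norm(a);a/=L
n=np.array([-a[1],a[0],0]);n=n if n@(c-e[0])>0 else -n
c2=e.mean(0)+n*.0425;print(L,"edge-based",c2,np.degrees(np.arctan2(n[1],n[0])))
for q in(c,c2): print(delta(s,[q[0],q[1],.0125])+[.001,0,0])
```

```text
[[ 0.4786  0.028   0.014 ]
 [ 0.4943 -0.0333  0.014 ]
 [ 0.5149  0.0049  0.014 ]
 [ 0.4529 -0.0119  0.014 ]]
0.06334624045916133 0.06418156423730575 c [ 0.48517399 -0.0030645   0.        ]
0.08951411901240842 edge-based [ 0.48454145 -0.00396861  0.014     ] -64.08170718471783
[0.08112977 0.00015759 0.15180917]
[0.08029238 0.00087614 0.15180863]
```

step_arm(angular=[[0,0,0],[0,0,0],[0,0,0],[0,0,0],[0,0,0],[0,0,0],[0,0,0]], xyz=[[0.04,0,0.02],[0.07,0,0.06],[0.081,0.0005,0.1],[0.081,0.0005,0.13],[0.081,0.0005,0.141],[0.081,0.0005,0.141],[0.081,0.0005,0.141]], grip=[0.2,0.2,0.2,0.2,0.2,0.2,0.2])

```text
t: 8.55
tcp_pos: [0.4875, -0.0036, 0.0247]
ee_rot: [180.0, -0.2, 14.4]
contact_force: [-0.0, -0.4, -1.5]
grip_width: 0.683
grip_force: 43.5
```

Run:
```python
from h import *
s=arm.get_state();print(s['t'],s['tcp_pos'],s['ee_rot'],s['grip_width'],s['contact_force'])
d=np.load("w4.npz");print(delta(dict(tcp_pos=d['p'],ee_rot=d['r']),s['tcp_pos']))
```

```text
8.55 [ 0.48749211 -0.00356168  0.02467396] [ 1.79952981e+02 -1.62552423e-01  1.43969694e+01] 0.6827341898741655 [-0.04108939 -0.35490895 -1.5443986 ]
[0.08225516 0.00121039 0.1396354 ]
```

step_arm(angular=[[0,0,0],[0,0,0],[0,0,0],[0,0,0],[0,0,0],[0,0,0]], xyz=[[-0.0015,-0.0008,0],[-0.0015,-0.0008,0.003],[-0.0015,-0.0008,0.006],[-0.0015,-0.0008,0.009],[-0.0015,-0.0008,0.011],[-0.0015,-0.0008,0.011]], grip=[0.2,0.2,0.2,0.2,0.2,0.2])

```text
t: 9.3
tcp_pos: [0.4843, -0.0036, 0.0125]
ee_rot: [180.0, 0.0, 14.4]
contact_force: [-1.1, -0.4, 3.3]
grip_width: 0.684
grip_force: 43.9
```

Run:
```python
from h import *
s=arm.get_state();print(s['t'],s['tcp_pos'],s['ee_rot'],s['grip_width'],s['contact_force'])
d=np.load("w4.npz");print(delta(dict(tcp_pos=d['p'],ee_rot=d['r']),s['tcp_pos']))
```

```text
9.3 [ 0.48432603 -0.00364181  0.01250077] [1.79983676e+02 4.22403124e-02 1.43700995e+01] 0.6839534599110749 [-1.13597377 -0.43330052  3.2753616 ]
[0.07916494 0.00050606 0.15180798]
```

Seated height reached. I'll release and look.

step_arm(angular=[[0,0,0],[0,0,0],[0,0,0],[0,0,0],[0,0,0],[0,0,0],[0,0,0],[0,0,0],[0,0,0],[0,0,0]], xyz=[[0,0,0],[0,0,0],[0,0,0],[0,0,-0.02],[0,0,-0.06],[-0.02,0,-0.1],[-0.05,0,-0.14],[-0.08,0,-0.152],[-0.08,0,-0.152],[-0.08,0,-0.152]], grip=[0.7,1,1,1,1,1,1,1,1,1])

```text
t: 10.55
tcp_pos: [0.4074, -0.0234, 0.1642]
ee_rot: [180.0, -0.0, 14.4]
contact_force: [-0.1, -0.2, -1.5]
grip_width: 1.001
grip_force: 0.0
```

Run:
```python
from h import *
s=arm.get_state();print(s['t'],s['tcp_pos'],s['ee_rot'],s['contact_force'])
im=arm.capture("wrist");cv2.imwrite("pics/w5.png",im);np.savez("w5.npz",p=s['tcp_pos'],r=s['ee_rot'])
K,T=T_of("wrist",s);print(disc(im,K,T,.028))
cv2.imwrite("pics/w5b.png",cv2.resize(im[10:202,130:386],(800,600),interpolation=cv2.INTER_CUBIC))
```

```text
10.55 [ 0.40739326 -0.02341671  0.16420046] [ 1.79982226e+02 -3.68643765e-02  1.43663437e+01] [-0.08241994 -0.1939416  -1.50438813]
(array([ 0.48347932, -0.00382866]), 0.030110670253634453, array([ 0.48349283, -0.00377702]), (58.78732681274414, 59.00498580932617))
```

View pics/w5b.png

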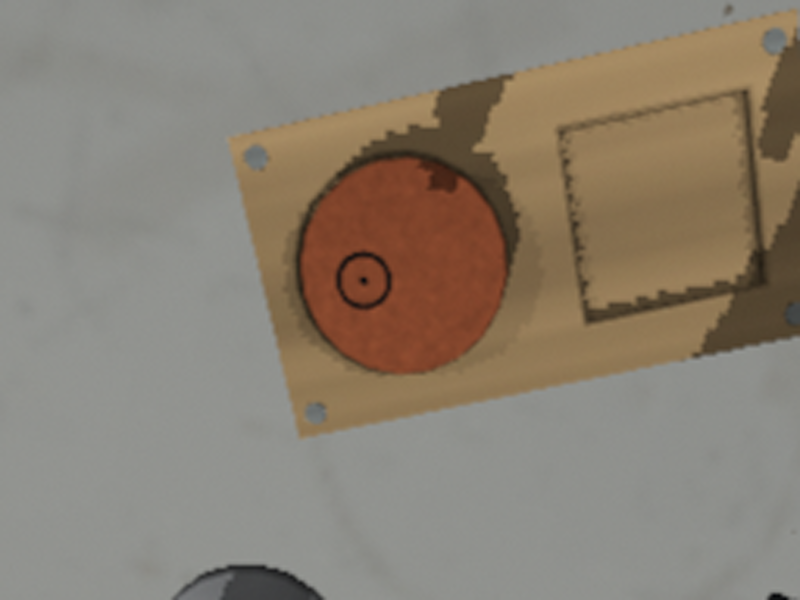

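The disc is seated about 1.4 mm from the pocket centre, with the ring at (364,280) in the crop. Now I'll look at the gauge.

step_arm(angular=[[0,0,0],[0,0,0],[0,0,0],[0,0,0],[0,0,0],[0,0,0],[0,0,0],[0,0,0],[0,0,0],[0,0,0]], xyz=[[0,0.02,-0.03],[-0.02,0.06,-0.06],[-0.04,0.11,-0.086],[-0.06,0.16,-0.086],[-0.08,0.21,-0.086],[-0.09,0.26,-0.086],[-0.095,0.3,-0.086],[-0.095,0.312,-0.086],[-0.095,0.312,-0.086],[-0.095,0.312,-0.086]], grip=[1,1,1,1,1,1,1,1,1,1])

```text
t: 11.85
tcp_pos: [0.3933, -0.3471, 0.2501]
ee_rot: [-179.9, -0.0, 14.6]
contact_force: [0.6, 0.8, -0.0]
grip_width: 1.0
grip_force: 0.0
```

Run:
```python
from h import *
s=arm.get_state();print(s['t'],s['tcp_pos'],s['ee_rot'],s['q'])
im=arm.capture("wrist");cv2.imwrite("pics/w6.png",im);np.savez("w6.npz",p=s['tcp_pos'],r=s['ee_rot'])
cv2.imwrite("pics/w6b.png",cv2.resize(im[10:298,66:450],(800,600),interpolation=cv2.INTER_CUBIC))
d=np.load("w5.npz");K,T=T_of("wrist",dict(tcp_pos=d['p'],ee_rot=d['r']))
print("mark",px(K,T,np.array([(364,280)])*.32+[130,10],.028))
for n in(3,5):
    i=cv2.imread(f"pics/w{n}.png");h=cv2.cvtColor(i,cv2.COLOR_BGR2HSV);m=((h[...,0]<14)&(h[...,1]>120)&(h[...,2]>60)).astype(np.uint8)
    c=max(cv2.findContours(m,0,1)[0],key=cv2.contourArea);print(cv2.boundingRect(c),cv2.contourArea(c))
```

```text
11.85 [ 0.39332121 -0.34707732  0.25010684] [-1.79917784e+02 -1.42502547e-02  1.45603889e+01] [ 60.40804056  16.27618056 -26.64201789  87.73123558   7.32175622
  77.79323263 -42.30870689]
mark [[0.47746043 0.00605043 0.028     ]]
(228, 62, 63, 66) 3145.5
(226, 60, 67, 70) 3533.5
```

View pics/w6b.png

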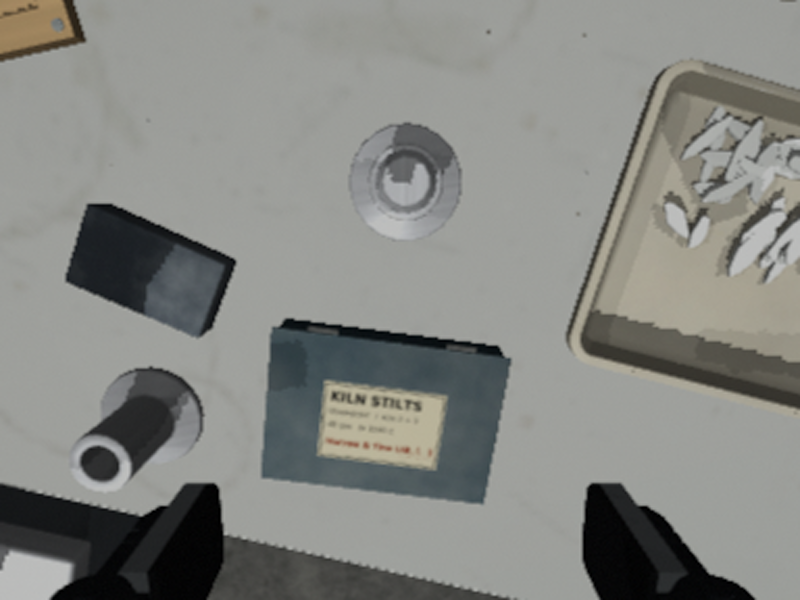

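The gauge cap is seen from nearly straight above at (407,182) in the crop. The disc's apparent size hints that it may sit high, so I'll check this numerically.

Run:
```python
from h import *
def fit(im,c,n=180):
    g=im.astype(np.float32);rb=cv2.GaussianBlur(g[...,2]-g[...,0],(0,0),.6);pts=[]
    inn=np.median(rb[int(c[1])-8:int(c[1])+20,int(c[0])+4:int(c[0])+22])
    for a in np.linspace(0,2*np.pi,n,endpoint=False):
        r=np.arange(20,45,.1);x=(c[0]+r*np.cos(a)).astype(np.float32);y=(c[1]+r*np.sin(a)).astype(np.float32)
        v=cv2.remap(rb,x[None],y[None],cv2.INTER_LINEAR)[0]
        k=np.argmax(-np.gradient(v)); pts.append((x[k],y[k]))
    return np.array(pts,np.float32)
for n,c,z in((2,(242,90),.02),(3,(259,95),.02),(5,(259,95),.028),(5,(259,95),.034)):
    im=cv2.imread(f"pics/w{n}.png");d=np.load(f"w{n}.npz");K,T=T_of("wrist",dict(tcp_pos=d['p'],ee_rot=d['r']))
    p=fit(im,c);w=px(K,T,p,z)[:,:2].astype(np.float32)*1000
    e=cv2.fitEllipse(w);q=np.linalg.norm(w-e[0],axis=1);print(n,z,e,np.percentile(q,[10,50,90]))
# scene camera check of the disc's top
K,T=T_of("scene");im=arm.capture("scene");cv2.imwrite("pics/scene1.png",im)
for nm in("scene0","scene1"):
    h=cv2.cvtColor(cv2.imread(f"pics/{nm}.png"),cv2.COLOR_BGR2HSV);m=((h[...,0]<12)&(h[...,1]>130)&(h[...,2]>60)).astype(np.uint8)
    N,l,st,ce=cv2.connectedComponentsWithStats(m)
    print(nm,[(list(st[i]),ce[i].round(1)) for i in range(1,N) if st[i,4]>100])
for p,h in(((.4405,.2268),0),((.4835,-.0038),.008),((.4835,-.0038),.014)):
    a=np.linspace(0,2*np.pi,60);c=np.vstack([np.c_[p[0]+.03*np.cos(a),p[1]+.03*np.sin(a),0*a+z] for z in((h if h==0 else .014),h+.02)])
    u=proj(K,T,c);print(h,u.min(0).round(1),u.max(0).round(1))
```

```text
2 0.02 ((439.1817626953125, 226.6816864013672), (58.432395935058594, 58.724124908447266), 120.12631225585938) [28.99266546 29.29276427 29.58019246]
3 0.02 ((439.1814880371094, 226.87525939941406), (58.380218505859375, 58.76741409301758), 106.66995239257812) [29.01986247 29.27858908 29.56857584]
5 0.028 ((483.2315673828125, -3.8705646991729736), (57.83903503417969, 59.012794494628906), 172.90420532226562) [28.8116568  29.40915025 29.82857827]
5 0.034 ((483.1575622558594, -3.8920211791992188), (56.5964241027832, 57.744972229003906), 172.90426635742188) [28.1926564  28.77731553 29.18774851]
scene0 [([np.int32(142), np.int32(222), np.int32(23), np.int32(19), np.int32(287)], array([153.2, 230.8])), ([np.int32(194), np.int32(237), np.int32(21), np.int32(18), np.int32(316)], array([204.5, 245.5]))]
scene1 [([np.int32(242), np.int32(185), np.int32(20), np.int32(16), np.int32(257)], array([251.4, 192.6])), ([np.int32(142), np.int32(222), np.int32(23), np.int32(19), np.int32(285)], array([153.2, 230.8]))]
0 [190.7 234.6] [215.  257.2]
0.008 [239.6 184.3] [261.  201.5]
0.014 [239.6 182.7] [261.  201.5]
```

Seating is confirmed: the diameter matches at z = 28 mm. Now the gauge approach.

Run:
```python
from h import *
d=np.load("w6.npz");s=dict(tcp_pos=d['p'],ee_rot=d['r']);K,T=T_of("wrist",s)
p=px(K,T,[(261.4,97.4)],.146)[0];print(p,delta(s,[p[0],p[1],.0965]))
p=px(K,T,[(405*.48+66,182*.48+10)],.006)[0];print("stand foot",p,delta(s,[p[0],p[1],.0965]))
```

```text
[ 0.46809519 -0.32958314  0.146     ] [0.07673231 0.00208631 0.15362309]
stand foot [ 0.46914465 -0.32896792  0.006     ] [0.07790273 0.00175468 0.15362386]
```

step_arm(angular=[[0,0,0],[0,0,0],[0,0,0],[0,0,0],[0,0,0],[0,0,0],[0,0,0]], xyz=[[0.03,0,0],[0.06,0.002,0.03],[0.077,0.002,0.07],[0.077,0.002,0.11],[0.077,0.002,0.14],[0.077,0.002,0.152],[0.077,0.002,0.152]], grip=[1,1,1,1,1,1,1])

```text
t: 12.82
tcp_pos: [0.4675, -0.3315, 0.0984]
ee_rot: [-180.0, 0.0, 14.4]
contact_force: [0.1, -1.0, -0.6]
grip_width: 0.999
grip_force: 0.0
```

step_arm(angular=[[0,0,0],[0,0,0],[0,0,0],[0,0,0],[0,0,0],[0,0,0],[0,0,0]], xyz=[[0,0,0],[0,0,0],[0,0,0],[0,0,0],[0,0,0],[0,0,0],[0,0,0]], grip=[-0.6,-0.8,-0.9,-0.9,-0.9,-0.9,-0.9], squeeze=40)

```text
t: 13.7
tcp_pos: [0.4678, -0.3317, 0.099]
ee_rot: [-180.0, -0.0, 14.4]
contact_force: [-0.6, 2.3, 6.3]
grip_width: 0.272
grip_force: 38.9
```

step_arm(angular=[[0,0,0],[0,0,0],[0,0,0],[0,0,0],[0,0,0],[0,0,0],[0,0,0]], xyz=[[0,0,-0.01],[0,0,-0.03],[0,0,-0.05],[0,0,-0.075],[0,0,-0.1],[0,0,-0.1],[0,0,-0.1]], grip=[-0.9,-0.9,-0.9,-0.9,-0.9,-0.9,-0.9])

```text
t: 14.58
tcp_pos: [0.4668, -0.332, 0.1971]
ee_rot: [-179.9, 0.1, 14.4]
contact_force: [-1.2, 0.2, -0.7]
grip_width: 0.27
grip_force: 39.2
```

step_arm(angular=[[0,0,0],[0,0,0],[0,0,0],[0,0,0],[0,0,0],[0,0,0],[0,0,0],[0,0,0],[0,0,0],[0,0,0]], xyz=[[0.01,-0.02,0],[0.02,-0.06,0],[0.03,-0.11,0],[0.045,-0.16,0],[0.06,-0.21,0],[0.075,-0.26,0],[0.09,-0.3,0],[0.093,-0.32,0],[0.093,-0.325,0.02],[0.093,-0.325,0.03]], grip=[-0.9,-0.9,-0.9,-0.9,-0.9,-0.9,-0.9,-0.9,-0.9,-0.9])

```text
t: 15.82
tcp_pos: [0.475, 0.008, 0.1667]
ee_rot: [-179.9, 0.2, 14.6]
contact_force: [-0.2, -0.1, -1.8]
grip_width: 0.274
grip_force: 39.4
```

step_arm(angular=[[0,0,0],[0,0,0],[0,0,0],[0,0,0]], xyz=[[0,0,0.01],[0,0,0.02],[0,0,0.02],[0,0,0.02]], grip=[-0.9,-0.9,-0.9,-0.9])

```text
t: 16.32
tcp_pos: [0.4773, 0.0057, 0.1485]
ee_rot: [180.0, -0.0, 14.3]
contact_force: [-0.5, -0.0, -1.4]
grip_width: 0.271
grip_force: 39.4
```

Run:
```python
from h import *
s=arm.get_state();print(s['t'],s['tcp_pos'],s['ee_rot'],s['grip_width'],s['grip_force'],s['contact_force'])
im=arm.capture("wrist");cv2.imwrite("pics/w7.png",im);np.savez("w7.npz",p=s['tcp_pos'],r=s['ee_rot'])
K,T=T_of("wrist",s)
Rm=R.from_euler('xyz',s['ee_rot'],degrees=True).as_matrix()
print("foot px expected",proj(K,T,s['tcp_pos']+Rm@[0,0,.089]),"mark px",proj(K,T,[.4775,.006,.028]))
cv2.imwrite("pics/w7b.png",cv2.resize(im[82:274,131:387],(800,600),interpolation=cv2.INTER_CUBIC))
```

```text
16.325 [0.47730692 0.00570696 0.1485467 ] [ 1.79995981e+02 -3.48507059e-02  1.43406223e+01] 0.2706519971313957 39.36620771884918 [-0.48497046 -0.02860792 -1.39464204]
foot px expected [[258.89392834 194.77656072]] mark px [[258.63340793 184.13529941]]
```

View pics/w7b.png

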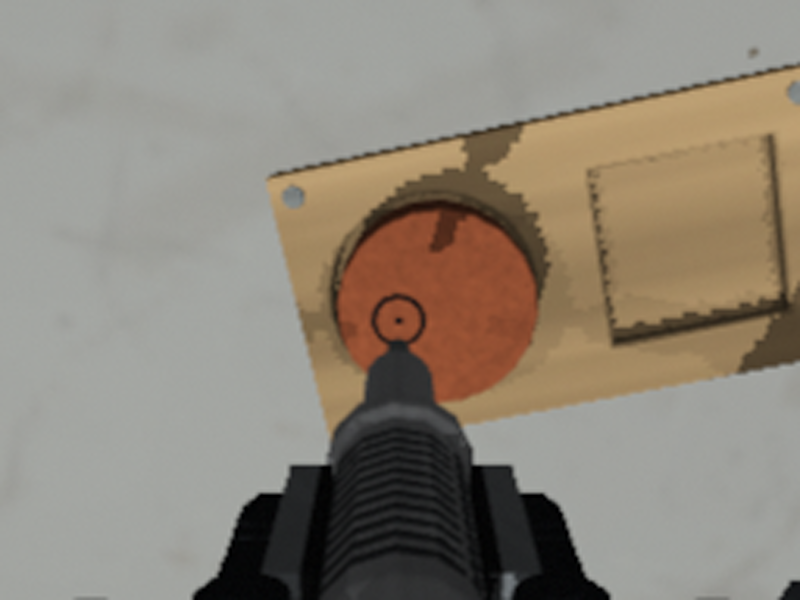

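The wrist view shows the ring at (398,321) with the plunger tip directly below it at (397,345), matching the predicted projection. I'll lower it straight down, slowly near contact.

step_arm(angular=[[0,0,0],[0,0,0],[0,0,0],[0,0,0],[0,0,0],[0,0,0],[0,0,0]], xyz=[[0.0003,-0.0003,0.008],[0.0003,-0.0003,0.015],[0.0003,-0.0003,0.021],[0.0003,-0.0003,0.025],[0.0003,-0.0003,0.027],[0.0003,-0.0003,0.027],[0.0003,-0.0003,0.027]], grip=[-0.9,-0.9,-0.9,-0.9,-0.9,-0.9,-0.9])

```text
t: 17.25
tcp_pos: [0.4774, 0.0062, 0.1215]
ee_rot: [180.0, -0.0, 14.4]
contact_force: [-0.4, 0.5, -1.1]
grip_width: 0.27
grip_force: 39.4
```

Run:
```python
from h import *
s=arm.get_state();print(s['t'],s['tcp_pos'],s['ee_rot'],s['contact_force'])
```

```text
17.25 [0.47741013 0.00624302 0.121492  ] [ 1.79988715e+02 -2.95436155e-02  1.43720211e+01] [-0.37215167  0.49403958 -1.09610671]
```

Now about 4.5 mm above contact, so I go in 1 mm steps and watch the force.

step_arm(angular=[[0,0,0],[0,0,0],[0,0,0],[0,0,0],[0,0,0],[0,0,0],[0,0,0],[0,0,0],[0,0,0]], xyz=[[0,0,0.001],[0,0,0.002],[0,0,0.003],[0,0,0.004],[0,0,0.005],[0,0,0.006],[0,0,0.007],[0,0,0.007],[0,0,0.007]], grip=[-0.9,-0.9,-0.9,-0.9,-0.9,-0.9,-0.9,-0.9,-0.9])

```text
t: 18.38
tcp_pos: [0.4773, 0.0063, 0.1144]
ee_rot: [180.0, -0.0, 14.4]
contact_force: [-0.5, 0.6, 1.4]
grip_width: 0.267
grip_force: 39.4
```

step_arm(angular=[[0,0,0],[0,0,0],[0,0,0],[0,0,0],[0,0,0]], xyz=[[0,0,0.001],[0,0,0.002],[0,0,0.002],[0,0,0.002],[0,0,0.002]], grip=[-0.9,-0.9,-0.9,-0.9,-0.9])

```text
t: 19.0
tcp_pos: [0.4773, 0.0063, 0.1123]
ee_rot: [180.0, -0.0, 14.4]
contact_force: [-1.0, 0.3, 2.5]
grip_width: 0.274
grip_force: 39.4
```

step_arm(angular=[[0,0,0],[0,0,0],[0,0,0],[0,0,0],[0,0,0]], xyz=[[0,0,0.001],[0,0,0.001],[0,0,0.001],[0,0,0.001],[0,0,0.001]], grip=[-0.9,-0.9,-0.9,-0.9,-0.9])

```text
t: 19.62
tcp_pos: [0.4772, 0.0063, 0.1113]
ee_rot: [180.0, -0.0, 14.4]
contact_force: [0.1, -0.2, 2.7]
grip_width: 0.266
grip_force: 39.5
```

Run:
```python
from h import *
f=[]
for k in range(6):
    im=arm.capture("wrist");s=arm.get_state();f.append(s['contact_force'])
print(s['t'],s['tcp_pos'],s['ee_rot'],np.mean(f,0),np.std(f,0))
cv2.imwrite("pics/w8.png",im)
cv2.imwrite("pics/w8b.png",cv2.resize(im[146:242,195:323],(800,600),interpolation=cv2.INTER_CUBIC))
K,T=T_of("wrist",s);print(proj(K,T,[[.4775,.006,.028]]))
```

```text
19.925 [0.47722339 0.00626425 0.11130068] [-1.79999731e+02 -4.01272199e-03  1.43746586e+01] [-0.51825016 -0.06266885  2.46558005] [0.37539306 0.52755892 0.19946656]
[[259.29629321 196.71414508]]
```

View pics/w8b.png

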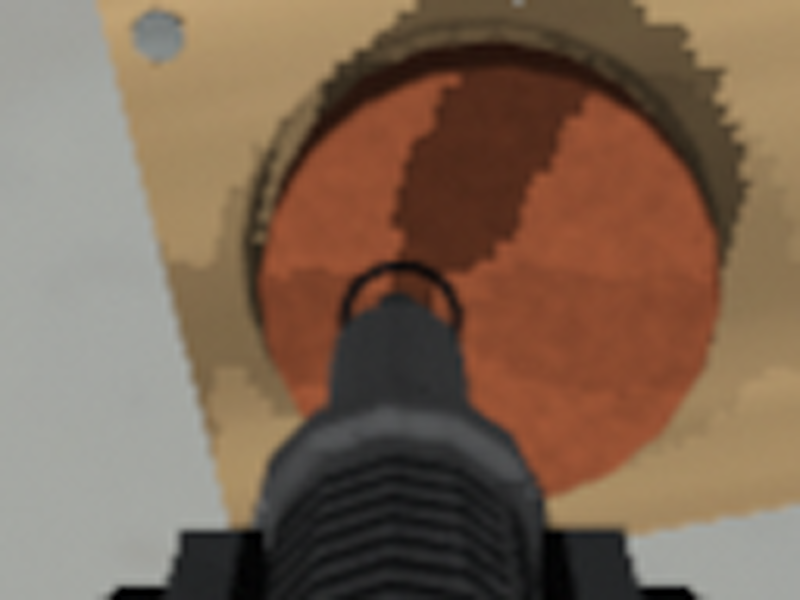

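The foot is inside the ring: its front edge is at row 290, the ring's top at row 262, and both are centred near column 400, so the centres are about 1 mm apart. The force is about 3.7 N above baseline, steady, for an estimated travel of about 5.7 mm. Handing in.

```bash
python3 -c "
from plant import arm
print(arm.close_job())"
```

```text
the job is handed in; nothing more can be done
None
```

I handed the job in at about 20 s with the disc seated about 1.4 mm from the pocket centre and the gauge held upright about 1 mm from the ring's centre, plunger in an estimated 5.7 mm at about 3.7 N; the verdict was not returned.

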